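Fit the block battery under the flush sliding cover of a bench power box

ROBOT

A 6-joint arm with a two-finger parallel gripper is mounted at the origin on the work surface. World frame = base frame: x ahead of the robot, y to its left, z up, the work surface at z = 0. Lengths are in m, angles in degrees, forces in N, time in s.
With the tool pointing down it reaches from about 0.25 to 0.725 m from the base axis. Payload 9.7 kg.
Tool frame: the origin (TCP) lies between the finger pads; the fingertips stand 25 mm ahead of it and the grasp point (between the pads) lies 6 mm ahead of it; z points along the fingers, y is the line along which they close (so a half turn about z gives the same grasp; the last joint's range is limited). The gripper opens to 85 mm and grips with 20 to 120 N. Pads are 22 mm wide; open, the fingers measure 114 mm over their backs; the gripper's body (76 mm by 85 mm) begins 54 mm behind the grasp point. The pads swing forward as they close: fully open they stand 13 mm farther back than shut.
Start: joints at [64.458, 4.979, 10.078, 95.1, 0, 90], TCP at [0.237, 0.496, 0.256] pointing down, gripper open.
Joint ranges: [-179.16, 179.16], [-48.56, 103.87], [-65.8, 70.77], [-126.05, 130.52], [-82.76, 87.17], [-180, 180]. Speed limits (degrees/s): [127.2, 127.2, 147.25, 180, 180, 180].

INTERFACE

Orientations are given as [roll, pitch, yaw] about the fixed x, y, z axes, in that order (R = Rz(yaw) Ry(pitch) Rx(roll)).
In Python, from workcell import bot gives the robot as it stands. The module is installed in compiled form; this text tells all that it offers.
- The arm moves only by the shell command python3 -m pendant 'ROWS' [FORCE]. ROWS is rows parted by semicolons, their numbers by spaces, 1 to 5 of them, each of 5 numbers: dx, dy, dz in m, then a turn about the tool's z in degrees, then the finger opening in m; each row is the pose to reach, as a shift and turn from the pose commanded when the command began, along the tool's axes at that moment; what a row does not reach only later rows make up. A row lasts 1/12 s, in which the tool goes at most 0.0417 m and 7.16 degrees, less where a joint would pass 70% of its speed; a pose out of reach is approached as far as the arm can. The fingers move at their own pace and stop on an object; FORCE is the grip in N (left out, the last holds). Time passes only in rows, so rows that do not move let the fingers close. It prints the time, the measured TCP pose, the force, the opening and the grip force at its end.
- bot.get_obs(): the state, without advancing time (a new reading comes with each control period).
- bot.camera(name): name is "side" or "top" or "wrist"; returns the picture (384x512x3 uint8, blue, green, red); there is no depth.
- bot.camera_info(name): a dict with "mtx" (3x3 intrinsics, pixels), "extrinsics" (4x4, takes a point from camera to world coordinates). Camera axes: x right, y down, z forward; pixel columns grow to the right and rows downward; lengths in m; the calibration is good to about 2 mm. The wrist camera is an equidistant fisheye: a pixel r from the principal point sees the ray r / f radians off the axis. A picture is of the moment at which its call begins: read the wrist's pose just before it. camera_info takes no time and is no camera call; for the wrist camera it gives the pose at the moment of the call.
- bot.job_done(): hands the job in; it is judged then, once.
The state is a dict: "time": time; "q": joint angles; "qd": joint speeds; "joint_efforts": joint torques, N m; "ee_pos": TCP position; "tcp_rot": TCP orientation; "wrist_force": force on the tool from outside, world axes, zero at the start; "torque": the same for the moment, N m; "opening": finger opening in m; "grasp_force": force on a finger pad.
Only numpy, scipy, OpenCV 4.12 (cv2) and the standard library are available. Lean on these libraries where they do the work, as an engineer would, in place of code of your own. Each camera call takes 0.05 s, during which the arm holds its last target. There are 200 camera calls.

TASK

Slide the yellow battery cover of the blue bench box fully open by pressing lightly on it and dragging it, lay the loose block battery flat in its cradle in the bay underneath and let go of it, then slide the cover fully shut again. Be gentle: never bear down on the box with more than 30 N. Do not disturb the spool, the screwdriver or the multimeter.

Things in the scene. Friction and masses are not known exactly. Their poses are not given: they have to be found in the camera images.
- unit: Blue bench power box fixed to the table, 200 (x) by 220 (y) by 46 mm high, black deck on top. Origin: centre of its underside; z up. A window in its -x half shows a flush yellow sliding cover. On the +x half stand white breadboard strips (8 mm above the deck) and two posts (14 mm above the deck).
- window (a point): On the box: middle of the cover window at deck-top height, (-35, -23.5, 46) mm from the box's origin; box axes. Window: 100 mm along x, 103 mm along y, edged by the deck. The cover's flat top lies 2 to 6.5 mm below this point, different each time and not measured: feel for it. Shut, the cover fills the window; open, a 45 mm strip at the +y end stays in view, to press on for shutting.
- cover (a joint): Yellow rigid flat cover, no handle. 0 = shut, 0.058 m = fully open; opens along the box's +y, sliding under the deck, and shuts along -y; stays where left. It starts 0 to 6 mm open. It drags with about 5 N, so it takes a press of 10 to 18 N to carry it without slipping; over 30 N in all (press and end-stop push) would crack it. It has no give: every mm of further motion adds about 10 N or more.
- bay (a point): On the box: middle of the bay's floor under the cover, 31 mm below the deck top (15 mm above the table), 25.5 mm towards -y from the window's middle; box axes. Bay 53 mm long (y), 100 mm wide (x, room for fingers). Four corner ribs 5 mm high form a cradle 31 mm wide in x for the battery; the middle 28 mm of its length has no ribs.
- battery: Loose 9 V block battery, black with a copper-coloured end and two steel terminals, 48.5 (its x, terminals at +x) by 26.5 (y) by 17.5 mm high as it lies flat on the table, about 46 g. Origin: centre of its underside; z up. In the cradle its long side (x) lies along the box's y, terminals either way.
- spool: Bystander: metal solder spool standing upright, 54 mm diameter, 42 mm high. Origin: centre of its underside.
- screwdriver: Bystander: red-handled screwdriver lying flat, 160 mm long along its x, about 25 mm thick. Origin under its middle.
- multimeter: Bystander: orange multimeter lying flat, 150 (x) by 75 (y) by 34 mm. Origin: centre of its underside.
There are look-alikes about, which are no part of the job. There is more than one size of the battery; the one meant has the size given above.

How it is judged (in metres and radians):
On the way, in this order (a step that is already met when the one before it is completed fails the run):
1. the cover is fully open (to within 4 mm) (value of joint cover above 0.054 m), for 0.2 s.
2. the battery lies flat in its cradle in the bay, let go of, with the cover still open (x of battery in the frame of bay between -0.006 and 0.006 m and y of battery in the frame of bay between -0.006 and 0.006 m and z of battery in the frame of bay between -0.003 and 0.003 m and angle between battery's own z axis and vertical below 0.12 rad and angle between the x axis of battery and the y axis of bay, either way round below 0.2 rad and contact force between the fingers and battery below 0.1 N and linear speed of battery below 0.02 m/s and value of joint cover above 0.045 m), for 0.2 s.
At the end, for the whole second after the job is handed in: The battery lies flat in the bay's cradle (within 6 mm of its middle each way, underside within 3 mm of the floor, long side along the box's y to 0.2 rad), at rest and released, the cover is shut to within 3 mm, and the fingers are off the box (x of battery in the frame of bay between -0.006 and 0.006 m and y of battery in the frame of bay between -0.006 and 0.006 m and z of battery in the frame of bay between -0.003 and 0.003 m and angle between battery's own z axis and vertical below 0.12 rad and angle between the x axis of battery and the y axis of bay, either way round below 0.2 rad and contact force between the fingers and battery below 0.1 N and linear speed of battery below 0.02 m/s and value of joint cover below 0.003 m and contact force between the fingers and unit below 0.1 N); the robot touches nothing.
It fails at once if the fingers bear on the box or its cover with more than 30 N (contact force between the fingers and unit above 30 N).
It fails at once if the solder spool is moved by more than 20 mm (distance of spool from where it was at the start of the episode above 0.02 m).
It fails at once if the screwdriver is moved by more than 20 mm (distance of screwdriver from where it was at the start of the episode above 0.02 m).
It fails at once if the multimeter is moved by more than 20 mm (distance of multimeter from where it was at the start of the episode above 0.02 m).
It also fails if it takes over 67 s, if anything falls off the work surface, if the arm or the gripper's body presses on something with over 40 N, if the wrist force passes 120 N, or if a joint passes its speed limit or range.

## Working session

There is one attempt and no reset: what is moved stays moved. The work goes in short steps, Python scripts to look and compute and a shell command to move; the robot and the scene stay as the last step left them, time stands still between calls to the robot, and variables do not carry over. Pictures are saved under pics/ and viewed, at most 13 in all, crops included, and the job is handed in when it is done.

```bash
mkdir -p pics
python3 - <<'E'
from workcell import bot
import cv2,numpy as np
for n in ("top","side"):
    im=bot.camera(n); cv2.imwrite(f"pics/{n}0.png",im); i=bot.camera_info(n); print(n,np.round(i["mtx"],1).tolist(),np.round(i["extrinsics"],4).tolist())
o=bot.get_obs(); print(o)
a=cv2.imread("pics/top0.png");cv2.imwrite("pics/top0b.png",cv2.resize(a,(800,600),interpolation=cv2.INTER_CUBIC))
E
```

```text
top [[352.8, 0.0, 248.7], [0.0, 352.8, 192.4], [0.0, 0.0, 1.0]] [[0.0166, -0.9746, 0.2235, 0.3961], [-0.9999, -0.0168, 0.0008, -0.0327], [0.003, -0.2234, -0.9747, 0.9954], [0.0, 0.0, 0.0, 1.0]]
side [[363.1, 0.0, 257.2], [0.0, 363.1, 189.6], [0.0, 0.0, 1.0]] [[0.7798, -0.4811, 0.4007, 0.258], [-0.6259, -0.585, 0.5157, -0.4636], [-0.0137, -0.6529, -0.7573, 0.6672], [0.0, 0.0, 0.0, 1.0]]
{'time': 0.1, 'q': array([ 6.44580444e+01,  5.00702873e+00,  1.00407877e+01,  9.51002337e+01,
       -6.04459509e-04,  9.00013922e+01]), 'qd': array([ 0.01499288, -0.0457986 ,  0.15047953, -0.0468822 , -0.06638726,
       -0.02558059]), 'joint_efforts': array([ 4.01644838e-04, -5.21561086e+01,  4.65654516e+01,  1.60486816e-02,
       -4.82796872e-05,  3.87426564e-05]), 'ee_pos': array([0.23707285, 0.49609198, 0.25567885]), 'tcp_rot': array([-1.79933525e+02,  6.06074288e-04,  1.54456653e+02]), 'wrist_force': array([-0.15456465,  0.26699816,  0.53894122]), 'torque': array([-0.00275542, -0.0326403 ,  0.00792719]), 'grasp_force': 0.0, 'opening': 0.085451067223772}
```

View pics/top0b.png

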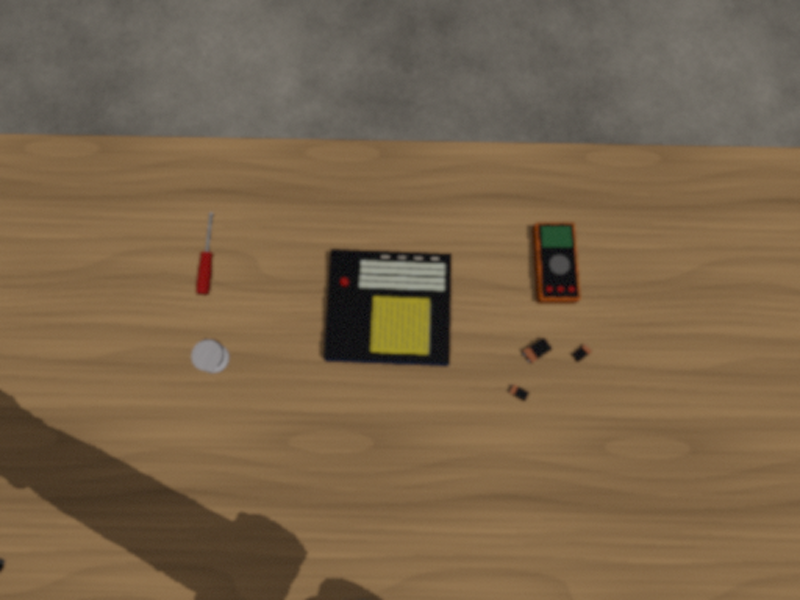

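View pics/side0.png

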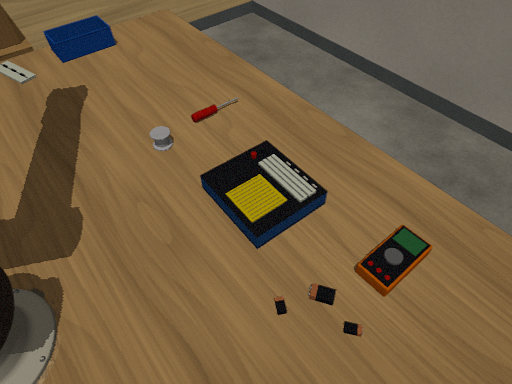

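Top view (800 px): box at about (388,307), with the yellow cover at (401,325). The spool is at (210,356), the screwdriver at (205,255) and the multimeter at (557,262). There are three battery candidates, at (537,350), (518,393) and (580,353). I'll measure their sizes to choose between them.

```bash
cat > h.py <<'E'
from workcell import bot
import cv2,numpy as np
def ray(n,uv,info=None):
    i=info or bot.camera_info(n); K=np.array(i["mtx"]);T=np.array(i["extrinsics"])
    uv=np.atleast_2d(uv).astype(float); p=np.c_[(uv[:,0]-K[0,2])/K[0,0],(uv[:,1]-K[1,2])/K[1,1]]
    if n=="wrist":
        r=np.hypot(*p.T)+1e-12; d=np.c_[p*(np.sin(r)/r)[:,None],np.cos(r)]
    else: d=np.c_[p,np.ones(len(p))]
    return T[:3,3],d@T[:3,:3].T
def plane(n,uv,z,info=None):
    o,d=ray(n,uv,info); return o+d*((z-o[2])/d[:,2])[:,None]
def rect(n,mask_uv,z,info=None):
    P=plane(n,mask_uv,z,info)[:,:2]
    return cv2.minAreaRect((P*1000).astype(np.float32))
def biggest(m,k=1):
    c=cv2.findContours(m.astype(np.uint8),cv2.RETR_EXTERNAL,cv2.CHAIN_APPROX_NONE)[0]
    return sorted(c,key=cv2.contourArea)[::-1][:k]
E
python3 - <<'E'
from h import *
for n in("top","side"):
    a=cv2.imread(f"pics/{n}0.png"); b,g,r=[a[...,k].astype(int) for k in range(3)]
    y=(r>110)&(g>100)&(b<70)&(abs(r-g)<50)
    c=biggest(y)[0][:,0]; print(n,"yellow",[np.round(v,1) for v in rect(n,c,.042)])
    hsv=cv2.cvtColor(a,cv2.COLOR_BGR2HSV)
    dark=(a.max(2)<55)
    roi=np.zeros(dark.shape,bool)
    if n=="top": roi[155:240,200:295]=1
    else: roi[135:250,195:335]=1
    c=biggest(dark&roi)[0][:,0]; print("dark deck",[np.round(v,1) for v in rect(n,c,.046)])
    # batteries
    roi[:]=0
    if n=="top": roi[205:265,315:390]=1
    else: roi[275:345,265:372]=1
    copper=(r-b>70)&(r>130)&(hsv[...,0]<11)
    m=((a.max(2)<70)|copper)&roi
    m=cv2.morphologyEx(m.astype(np.uint8),cv2.MORPH_CLOSE,np.ones((3,3)))
    for c in biggest(m,3):
        print("bat",cv2.boundingRect(c),[np.round(v,1) for v in rect(n,c[:,0],.0175)])
    x0,y0,x1,y1=(315,205,390,265) if n=="top" else (265,275,372,345)
    cv2.imwrite(f"pics/c_{n}.png",cv2.resize(a[y0:y1,x0:x1],None,fx=5.2,fy=5.2,interpolation=cv2.INTER_CUBIC))
A=[cv2.imread(f"pics/c_{n}.png") for n in("top","side")]
H=max(i.shape[0] for i in A);A=[cv2.copyMakeBorder(i,0,H-i.shape[0],0,4,0) for i in A]
o=np.hstack(A);cv2.imwrite("pics/c.png",cv2.resize(o,(800,int(o.shape[0]*800/o.shape[1]))))
E
```

```text
top yellow [array([572.3, -52.6]), array([100.4,  98.8]), np.float64(88.6)]
dark deck [array([604.7, -29.7]), array([216.8, 199.5]), np.float64(88.6)]
bat (339, 217, 13, 12) [array([ 538.5, -299.6]), array([25.7, 38.3]), np.float64(31.8)]
bat (367, 222, 8, 9) [array([ 528.9, -372.7]), array([15.2, 20.5]), np.float64(43.7)]
bat (330, 249, 8, 7) [array([ 457.8, -266.7]), array([17.9, 14.9]), np.float64(64.1)]
side yellow [array([532. , 210.2]), array([ 524.1, 1587.4]), np.float64(0.2)]
dark deck [array([599.5, -42.1]), array([240.9, 215.1]), np.float64(88.7)]
bat (314, 285, 22, 20) [array([ 536.2, -304.5]), array([33.1, 37. ]), np.float64(33.2)]
bat (343, 321, 16, 15) [array([ 527.1, -378.9]), array([20.9, 25.9]), np.float64(36.2)]
bat (275, 298, 12, 17) [array([ 457.3, -269. ]), array([30.6, 17.4]), np.float64(61.5)]
```

View pics/c.png

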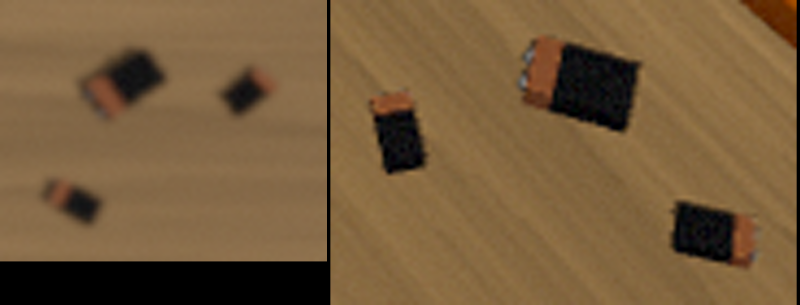

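The crop confirms one full-size battery. The candidates in the native top view are (344,224), about 48×27 mm, and two at (331,252) and (371,226), about 33×18 mm. The first one fits the given size and has terminals, so it is the one meant. Now I'll move above the box.

```bash
cat >> h.py <<'E'
def to(x,y,z,yaw):
    o=bot.get_obs(); from scipy.spatial.transform import Rotation as R
    r=R.from_euler("xyz",o["tcp_rot"],degrees=True); d=r.inv().apply(np.array([x,y,z])-o["ee_pos"])
    t=-((yaw-o["tcp_rot"][2]+180)%360-180)
    n=max(np.linalg.norm(d)/.0417,abs(t)/7.16)
    print("d",np.round(d,4),"turn",round(t,2),"rows",round(n,1))
E
python3 -c "
from h import *
to(.5705,-.0905,.2,88.6)"
```

```text
d [-0.5538 -0.3854  0.0561] turn 65.86 rows 16.2
```

```bash
python3 -m pendant '-0.034 -0.024 0.003 4 0; -0.068 -0.047 0.007 8 0; -0.102 -0.071 0.010 12 0; -0.136 -0.095 0.014 16 0; -0.17 -0.118 0.017 20 0'; python3 -c "
from h import *
to(.5705,-.0905,.2,88.6)"
```

```text
time: 0.52
ee_pos: [0.3399, 0.3147, 0.2387]
tcp_rot: [-180.0, 0.0, 134.3]
wrist_force: [1.2, 1.0, 0.1]
opening: 0.0258
grasp_force: 0.0
d [-0.4511 -0.1179  0.0388] turn 45.7 rows 11.2
```

```bash
python3 -m pendant '-0.04 -0.0104 0.003 4 0; -0.08 -0.021 0.007 8 0; -0.12 -0.031 0.010 12 0; -0.16 -0.042 0.013 16 0; -0.2 -0.052 0.017 20 0'; python3 -c "
from h import *
to(.5705,-.0905,.2,88.6)"
```

```text
time: 0.93
ee_pos: [0.443, 0.1352, 0.2222]
tcp_rot: [180.0, 0.0, 114.3]
wrist_force: [-0.1, 0.9, -0.9]
opening: 0.0006
grasp_force: 0.0
d [-0.2582  0.0235  0.0222] turn 25.66 rows 6.2
```

```bash
python3 -m pendant '-0.04 0.0036 0.003 5 0; -0.08 0.007 0.007 10 0; -0.12 0.011 0.010 15 0; -0.16 0.014 0.014 20 0; -0.2 0.018 0.017 25.7 0'; python3 -c "
from h import *
to(.5705,-.0905,.2,88.6)"
```

```text
time: 1.35
ee_pos: [0.5422, -0.0394, 0.2047]
tcp_rot: [-180.0, -0.0, 88.5]
wrist_force: [0.4, 1.1, 0.7]
opening: 0.0001
grasp_force: 0.0
d [-0.0503  0.0297  0.0047] turn -0.1 rows 1.4
```

```bash
python3 -m pendant '-0.025 0.015 0.002 0 0; -0.05 0.03 0.005 0 0;-0.05 0.03 0.005 0 0;-0.05 0.03 0.005 0 0'
python3 - <<'E'
from h import *
to(.5705,-.0905,.2,88.6)
i=bot.camera_info("wrist"); a=bot.camera("wrist"); cv2.imwrite("pics/w0.png",a); print(i)
b,g,r=[a[...,k].astype(int) for k in range(3)]
for thr in(90,):
    y=(r>thr)&(g>thr)&(b<.5*g)&(abs(r-g)<50); c=biggest(y)[0][:,0]; print(cv2.boundingRect(c),[np.round(v,1) for v in rect("wrist",c,.042,i)])
E
```

```text
time: 1.68
ee_pos: [0.5707, -0.0892, 0.1991]
tcp_rot: [-179.9, -0.0, 88.6]
wrist_force: [-0.4, 0.2, 0.3]
opening: 0.0002
grasp_force: 0.0
d [-0.0013 -0.0002 -0.0009] turn 0.02 rows 0.0
{'mtx': array([[297.31863964,   0.        , 257.1129866 ],
       [  0.        , 297.31863964, 190.60815884],
       [  0.        ,   0.        ,   1.        ]]), 'extrinsics': array([[ 0.99970199, -0.02286531, -0.00855079,  0.57164129],
       [-0.02438692, -0.95123692, -0.30749568, -0.00998094],
       [-0.00110284,  0.30761257, -0.95151106,  0.31697154],
       [ 0.        ,  0.        ,  0.        ,  1.        ]])}
(204, 87, 109, 106) [array([571.2, -50. ]), array([100.6, 100.7]), np.float64(88.6)]
```

View pics/w0.png

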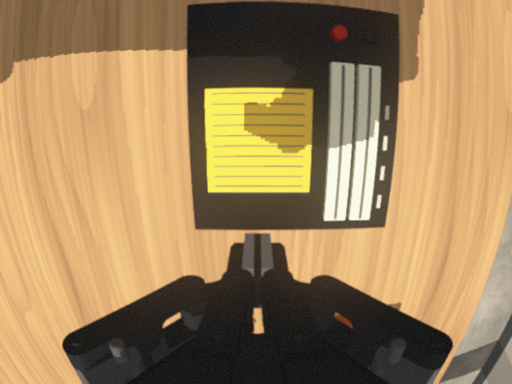

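The wrist view shows the cover at pixels (204–313, 87–193). That puts the window middle near (571,−51) mm with the box yaw about −1.4°. Next I'll descend at the −y end of the cover.

```bash
python3 -m pendant '0.004 0 0.04 0 0; 0.004 0 0.08 0 0;0.004 0 0.11 0 0; 0.004 0 0.124 0 0;0.004 0 0.124 0 0';python3 -m pendant '0 0 0.002 0 0; 0 0 0.003 0 0;0 0 0.004 0 0;0 0 0.004 0 0'
```

```text
time: 2.15
ee_pos: [0.5683, -0.0823, 0.0726]
tcp_rot: [-179.7, -0.1, 88.8]
wrist_force: [-1.8, 0.1, 0.5]
opening: -0.0001
grasp_force: 0.0
time: 2.48
ee_pos: [0.5715, -0.0838, 0.0737]
tcp_rot: [179.9, 0.0, 88.8]
wrist_force: [0.6, -0.0, 0.2]
opening: 0.0001
grasp_force: 0.0
```

```bash
for i in 1 2 3; do python3 -m pendant '0 0 0.001 0 0; 0 0 0.001 0 0'|grep -E "ee_pos|force: \["; done
```

```text
ee_pos: [0.571, -0.084, 0.0718]
wrist_force: [0.5, 0.3, 0.1]
ee_pos: [0.5708, -0.084, 0.0703]
wrist_force: [-0.2, 1.1, -0.6]
ee_pos: [0.5707, -0.084, 0.069]
wrist_force: [-0.2, 0.7, -0.1]
```

```bash
for i in 1 2 3; do python3 -m pendant '0 0 0.0005 0 0; 0 0 0.0005 0 0;0 0 0.0005 0 0'|grep -E "ee_pos|force: \["; done
```

```text
ee_pos: [0.5708, -0.0839, 0.0687]
wrist_force: [0.9, -0.4, 0.1]
ee_pos: [0.5708, -0.0839, 0.0683]
wrist_force: [0.4, 0.3, -0.7]
ee_pos: [0.5709, -0.0839, 0.0679]
wrist_force: [-0.0, 0.1, 1.4]
```

```bash
for i in 1 2 3; do python3 -m pendant '0 0 0.0005 0 0; 0 0 0.0005 0 0;0 0 0.0005 0 0'|grep -E "ee_pos|force: \["; done
```

```text
ee_pos: [0.5709, -0.084, 0.0675]
wrist_force: [-1.3, -0.8, 3.0]
ee_pos: [0.5709, -0.0842, 0.0671]
wrist_force: [-0.3, -3.3, 4.0]
ee_pos: [0.571, -0.0843, 0.0667]
wrist_force: [-0.6, -2.9, 5.1]
```

```bash
for i in 1 2 3; do python3 -m pendant '0 0 0.0006 0 0; 0 0 0.0006 0 0;0 0 0.0006 0 0'|grep -E "ee_pos|force: \["; done
```

```text
ee_pos: [0.5711, -0.0844, 0.0664]
wrist_force: [-1.2, -3.6, 7.4]
ee_pos: [0.5712, -0.0844, 0.066]
wrist_force: [-2.3, -4.5, 8.4]
ee_pos: [0.5713, -0.0845, 0.0657]
wrist_force: [-1.7, -3.6, 8.8]
```

```bash
for i in 1 2 3; do python3 -m pendant '0 0 0.0006 0 0; 0 0 0.0006 0 0;0 0 0.0006 0 0'|grep -E "ee_pos|force: \["; done
```

```text
ee_pos: [0.5714, -0.0845, 0.0653]
wrist_force: [-2.7, -4.4, 11.8]
ee_pos: [0.5714, -0.0845, 0.0649]
wrist_force: [-3.1, -4.1, 13.1]
ee_pos: [0.5716, -0.0846, 0.0645]
wrist_force: [-2.7, -4.4, 14.4]
```

```bash
for r in 1 2; do python3 -m pendant '0.002 0 0 0 0; 0.004 0 0 0 0; 0.006 0 0 0 0'|grep -E "ee_pos|force: \["; done
```

```text
ee_pos: [0.5717, -0.0786, 0.0646]
wrist_force: [-3.4, -5.5, 15.2]
ee_pos: [0.5718, -0.0726, 0.0648]
wrist_force: [-3.1, -5.7, 16.8]
```

```bash
python3 -m pendant '0.004 0 -0.0003 0 0; 0.008 0 -0.0003 0 0; 0.012 0 -0.0003 0 0;0.014 0 -0.0003 0 0'|grep -E "ee_pos|force: \[";  python3 -m pendant '0.004 0 0 0 0; 0.008 0 0 0 0; 0.012 0 0 0 0;0.012 0 0 0 0'|grep -E "ee_pos|force: \["
cat > y.py <<'E'
from h import *
import sys
i=bot.camera_info("wrist"); a=bot.camera("wrist"); cv2.imwrite(f"pics/{sys.argv[1]}.png",a)
b,g,r=[a[...,k].astype(int) for k in range(3)]
y=(r>80)&(g>80)&(b<.5*g)&(abs(r-g)<50); c=biggest(y)[0][:,0]; print(cv2.boundingRect(c),[np.round(v,1) for v in rect("wrist",c,.042,i)])
E
python3 y.py w1
```

```text
ee_pos: [0.5722, -0.0583, 0.0653]
wrist_force: [-3.5, -5.2, 17.7]
ee_pos: [0.5725, -0.046, 0.0656]
wrist_force: [-4.5, -2.3, 20.6]
(159, 169, 196, 104) [array([571.8, -31.4]), array([ 60.5, 100.7]), np.float64(88.6)]
```

```bash
python3 -m pendant '0 0 -0.001 0 0; 0 0 -0.001 0 0;0 0 -0.001 0 0'|grep -E "ee_pos|force: \["; python3 -m pendant '0.003 0 -0.0002 0 0; 0.006 0 -0.0004 0 0; 0.008 0 -0.0005 0 0;0.008 0 -0.0005 0 0'|grep -E "ee_pos|force: \["
```

```text
ee_pos: [0.5722, -0.0459, 0.066]
wrist_force: [-3.9, -1.4, 16.9]
ee_pos: [0.5724, -0.0381, 0.0665]
wrist_force: [-3.4, -3.0, 16.2]
```

```bash
for k in 1 2 3; do python3 -m pendant '0.001 0 -0.0001 0 0; 0.002 0 -0.0002 0 0; 0.002 0 -0.0002 0 0'|grep -E "ee_pos|force: \["; done
```

```text
ee_pos: [0.5724, -0.0363, 0.0666]
wrist_force: [-3.7, -3.4, 15.9]
ee_pos: [0.5724, -0.0344, 0.0667]
wrist_force: [-4.5, -3.8, 15.4]
ee_pos: [0.5724, -0.0324, 0.0669]
wrist_force: [-3.5, -4.4, 15.4]
```

```bash
for k in 1 2; do python3 -m pendant '0.0005 0 0 0 0; 0.001 0 0 0 0; 0.001 0 0 0 0'|grep -E "ee_pos|force: \["; done; python3 y.py w2
```

```text
ee_pos: [0.5724, -0.0314, 0.0668]
wrist_force: [-4.0, -4.6, 15.1]
ee_pos: [0.5725, -0.0304, 0.0669]
wrist_force: [-4.2, -4.7, 14.3]
(164, 199, 188, 74) [array([571.8, -24.4]), array([ 44.9, 100.6]), np.float64(88.7)]
```

```bash
for k in 1 2; do python3 -m pendant '0.0005 0 0 0 0; 0.001 0 0 0 0; 0.001 0 0 0 0'|grep -E "ee_pos|force: \["; done; python3 y.py w3
```

```text
ee_pos: [0.5725, -0.0296, 0.0669]
wrist_force: [-4.0, -5.2, 14.7]
ee_pos: [0.5725, -0.0294, 0.0671]
wrist_force: [-5.7, -8.7, 16.0]
(164, 201, 188, 73) [array([571.8, -24.2]), array([ 44.2, 100.5]), np.float64(88.5)]
```

The end stop was felt and the cover is fully open. I'll lift and look into the bay.

```bash
python3 -m pendant '0 0 -0.01 0 0; -0.01 0 -0.05 0 0; -0.03 0 -0.09 0 0;-0.045 0 -0.13 0 0;-0.045 0 -0.13 0 0'; python3 -m pendant '0 0 0 0 0;0 0 0 0 0'|grep ee_; python3 y.py w4; python3 -c "
import cv2
a=cv2.imread('pics/w4.png')[60:250,170:410]; cv2.imwrite('pics/w4c.png',cv2.resize(a,(720,570),interpolation=cv2.INTER_CUBIC))"
```

```text
time: 10.05
ee_pos: [0.5726, -0.0746, 0.2023]
tcp_rot: [179.5, 0.0, 88.7]
wrist_force: [1.0, -0.8, 0.5]
opening: -0.0001
grasp_force: 0.0
ee_pos: [0.571, -0.0727, 0.1945]
(203, 105, 111, 50) [array([571.9, -22.5]), array([ 45.3, 100.5]), np.float64(88.8)]
```

View pics/w4c.png

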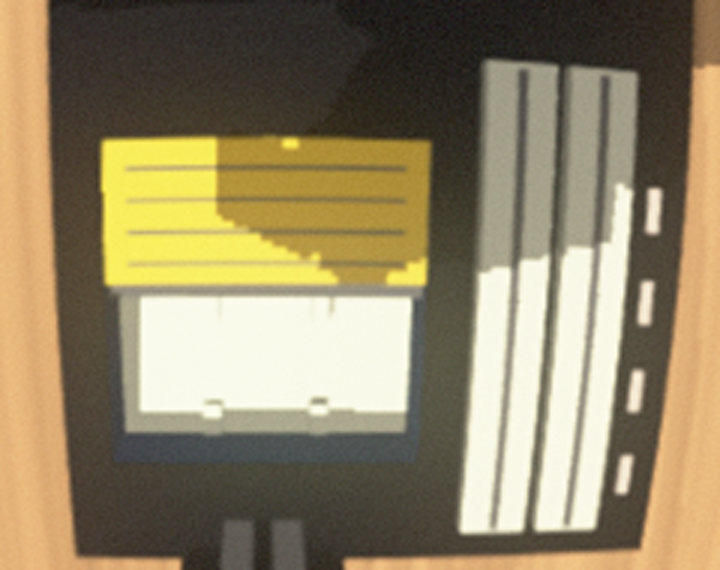

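The crop shows the open bay: floor at crop (120–405, 295–433) and the −y ribs at (213,410) and (318,408). I'll turn these into positions.

Run:
```python
from h import *
i=bot.camera_info("wrist")
def p(cx,cy,z): print((cx,cy),np.round(plane("wrist",[170+cx/3,60+cy/3],z,i)[0]*1000,1))
p(213,410,.02);p(318,408,.02);p(125,433,.015);p(405,433,.015);p(113,462,.046);p(418,460,.046)
p(102,139,.042);p(431,141,.042);p(285,137,.042)
p(50,0,.046);p(78,555,.046);p(640,549,.046)
to(.5385,-.3,.15,122)
```

```text
(213, 410) [552.1 -93.7  20. ]
(318, 408) [588.5 -93.7  20. ]
(125, 433) [ 519.9 -103.5   15. ]
(405, 433) [ 620.  -105.6   15. ]
(113, 462) [ 520.5 -101.9   46. ]
(418, 460) [ 619.6 -103.4   46. ]
(102, 139) [522.9   0.7  42. ]
(431, 141) [622.1  -1.9  42. ]
(285, 137) [578.   -0.7  42. ]
(50, 0) [509.4  44.1  46. ]
(78, 555) [ 505.3 -136.3   46. ]
(640, 549) [ 703.7 -141.2   46. ]
d [-0.2282 -0.0271  0.0434] turn -33.23 rows 5.6
```

```bash
python3 -m pendant '-0.038 -0.005 0.007 -6.5 0.05; -0.076 -0.009 0.014 -13 0.05; -0.114 -0.014 0.021 -20 0.05; -0.152 -0.018 0.028 -26.5 0.05; -0.19 -0.023 0.036 -33.2 0.05'; python3 -m pendant '-0.02 0.02 0.004 0 0.05;-0.02 0.02 0.004 0 0.05;-0.02 0.02 0.004 0 0.05;-0.02 0.02 0.004 0 0.05'
cat > b.py <<'E'
from h import *
import sys
i=bot.camera_info("wrist"); a=bot.camera("wrist"); cv2.imwrite(f"pics/{sys.argv[1]}.png",a)
to(.5385,-.3,.15,122)
E
python3 b.py w5
```

```text
time: 10.68
ee_pos: [0.543, -0.263, 0.1567]
tcp_rot: [-179.9, -0.1, 122.4]
wrist_force: [1.5, 0.1, -0.4]
opening: 0.0502
grasp_force: 0.0
time: 11.02
ee_pos: [0.571, -0.2678, 0.1535]
tcp_rot: [-179.9, -0.1, 122.0]
wrist_force: [-0.4, -0.2, 0.5]
opening: 0.05
grasp_force: 0.0
d [-0.0102 -0.0448  0.0043] turn 0.0 rows 1.1
```

View pics/w5.png

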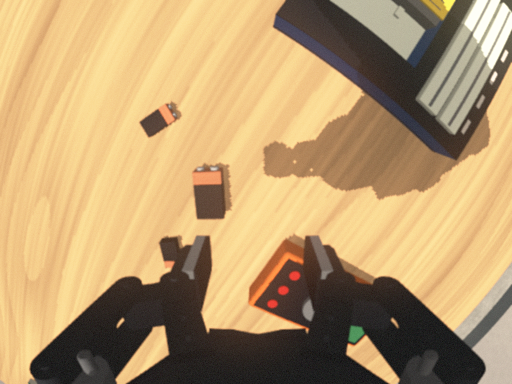

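The wrist view shows the full-size battery at (209,192), with its copper end and terminals up at (208,170). I'll measure it on its top plane.

Run:
```python
from h import *
i=bot.camera_info("wrist"); a=cv2.imread("pics/w5.png"); hsv=cv2.cvtColor(a,cv2.COLOR_BGR2HSV)
b,g,r=[a[...,k].astype(int) for k in range(3)]
roi=np.zeros(b.shape,bool); roi[155:230,185:240]=1
dark=(a.max(2)<75)&roi; cop=(r-b>75)&(r-g>60)&roi
for nm,m in(("dark",dark),("cop",cop),("all",dark|cop)):
    m=cv2.morphologyEx(m.astype(np.uint8),cv2.MORPH_OPEN,np.ones((3,3)))
    c=biggest(m)[0]; print(nm,cv2.boundingRect(c),[np.round(v,1) for v in rect("wrist",c[:,0],.0175,i)])
```

```text
Traceback (most recent call last):
IndexError: list index out of range
```

Run:
```python
from h import *
i=bot.camera_info("wrist"); a=cv2.imread("pics/w5.png"); hsv=cv2.cvtColor(a,cv2.COLOR_BGR2HSV)
print(a[205,205],a[180,208],a[205,228],a[192,240], hsv[180,208],hsv[192,240],hsv[205,228])
b,g,r=[a[...,k].astype(int) for k in range(3)]
roi=np.zeros(b.shape,bool); roi[155:230,185:240]=1
dark=(a.max(2)<110)&roi; cop=(r>1.45*g)&roi&(r>110)
for nm,m in(("dark",dark),("cop",cop),("all",dark|cop)):
    m=cv2.morphologyEx(m.astype(np.uint8),cv2.MORPH_CLOSE,np.ones((3,3)))
    for c in biggest(m): print(nm,cv2.boundingRect(c),[np.round(v,1) for v in rect("wrist",c[:,0],.0175,i)])
```

```text
[55 68 93] [105 157 242] [ 88 126 166] [137 204 245] [ 11 144 242] [ 19 112 245] [ 15 120 166]
dark (195, 183, 30, 35) [array([ 539.9, -301.6]), array([26.6, 33. ]), np.float64(33.6)]
cop (192, 168, 31, 18) [array([ 526.9, -282.6]), array([27.5, 15.6]), np.float64(34.8)]
all (192, 168, 33, 50) [array([ 535.6, -295.8]), array([27.5, 47.4]), np.float64(33.6)]
```

```bash
python3 -c "
from h import *
to(.5355,-.2957,.08,123.6);to(.5355,-.2957,.023,123.6)"
```

```text
d [-0.005  -0.045   0.0743] turn -1.6 rows 2.1
d [-0.0051 -0.0449  0.1313] turn -1.6 rows 3.3
```

```bash
python3 -m pendant '-0.002 -0.022 0.03 -0.8 0.05; -0.005 -0.045 0.06 -1.6 0.05; -0.005 -0.045 0.074 -1.6 0.05; -0.005 -0.045 0.074 -1.6 0.05;-0.005 -0.045 0.074 -1.6 0.05'; python3 -m pendant '0 0 0 0 0.05;0 0 0 0 0.05' >/dev/null; python3 -c "
from h import *
to(.5355,-.2957,.023,123.6)"; python3 b.py w6
```

```text
time: 11.48
ee_pos: [0.5356, -0.2959, 0.0814]
tcp_rot: [-180.0, -0.0, 123.6]
wrist_force: [0.5, -0.2, 0.9]
opening: 0.0497
grasp_force: 0.0
d [ 0.0018 -0.001   0.0602] turn 0.01 rows 1.4
d [-0.0037 -0.0006 -0.0671] turn 1.61 rows 1.6
```

View pics/w6.png

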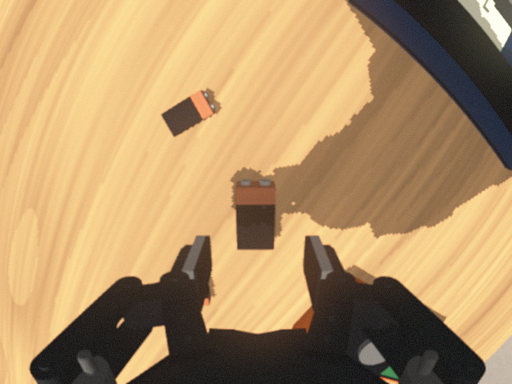

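The battery sits centred between the fingers laterally, at (256,215). The camera sees the copper end face as well, so I'll fix its length position from the far dark edge at (255,249).

Run:
```python
from h import *
i=bot.camera_info("wrist"); a=cv2.imread("pics/w6.png"); print(a[170:256:2,255].max(1).tolist(), a[170:256:2,245].tolist()[4:20])
o=bot.get_obs(); t=np.radians(o["tcp_rot"][2]); X=np.array([np.cos(t),np.sin(t)]);Y=np.array([np.sin(t),-np.cos(t)])
for uv,z in(((255,249),.0175),((255,206),.0175),((255,186),.0175),((255,186),0.0),((255,180),0.),((255,180),.0088),((236,220),.0175),((276,220),.0175)):
    d=plane("wrist",uv,z,i)[0][:2]-o["ee_pos"][:2]; print(uv,z,np.round([d@X*1000,d@Y*1000],1))
```

```text
[207, 152, 144, 148, 151, 141, 124, 123, 124, 145, 148, 153, 151, 145, 150, 146, 149, 122, 72, 71, 73, 73, 71, 77, 72, 73, 73, 77, 81, 79, 78, 80, 81, 85, 85, 80, 82, 79, 86, 102, 227, 240, 238] [[79, 113, 145], [90, 100, 117], [112, 125, 137], [111, 125, 139], [61, 86, 127], [62, 91, 144], [68, 98, 154], [63, 97, 153], [68, 97, 154], [62, 94, 151], [62, 92, 147], [60, 91, 149], [66, 96, 154], [60, 85, 127], [45, 59, 80], [40, 52, 74]]
(255, 249) 0.0175 [-22.9  -2.1]
(255, 206) 0.0175 [ 9.5 -2. ]
(255, 186) 0.0175 [23.4 -2. ]
(255, 186) 0.0 [17.9 -2.1]
(255, 180) 0.0 [22.3 -2.1]
(255, 180) 0.0088 [24.9 -2. ]
(236, 220) 0.0175 [ -0.6 -14.8]
(276, 220) 0.0175 [-0.6 12.1]
```

```bash
python3 -m pendant '0.0012 -0.0014 0.025 0 0.05; 0.0012 -0.0014 0.045 0 0.05; 0.0012 -0.0014 0.055 0 0.05; 0.0012 -0.0014 0.060 0 0.05; 0.0012 -0.0014 0.060 0 0.05'; python3 -m pendant '0 0 0 0 0.015;0 0 0 0 0.015;0 0 0 0 0.015;0 0 0 0 0.015;0 0 0 0 0.015' 30
```

```text
time: 12.12
ee_pos: [0.5344, -0.2964, 0.0224]
tcp_rot: [180.0, 0.0, 123.6]
wrist_force: [0.4, -0.5, -0.6]
opening: 0.05
grasp_force: 0.0
time: 12.53
ee_pos: [0.536, -0.2978, 0.025]
tcp_rot: [179.9, 0.3, 123.6]
wrist_force: [-2.4, 0.3, 15.4]
opening: 0.0258
grasp_force: 36.5
```

```bash
python3 -m pendant '0 0 -0.03 0 0.015;0 0 -0.07 0 0.015;0 0 -0.095 0 0.015;0 0 -0.095 0 0.015;0 0 -0.095 0 0.015'; python3 -c "
from h import *
to(.5706,-.0773,.12,88.7)"; python3 b.py w7; python3 -c "
import cv2
a=cv2.imread('pics/w7.png')[150:290,170:350]; cv2.imwrite('pics/w7c.png',cv2.resize(a,(720,560),interpolation=cv2.INTER_CUBIC))"
```

```text
time: 12.95
ee_pos: [0.5354, -0.2972, 0.1189]
tcp_rot: [179.9, 0.2, 123.6]
wrist_force: [0.2, 0.0, -0.8]
opening: 0.0255
grasp_force: 30.1
d [ 0.1637  0.1509 -0.0015] turn 34.87 rows 5.3
d [-0.0049  0.0015 -0.0331] turn 1.57 rows 0.8
```

View pics/w7c.png

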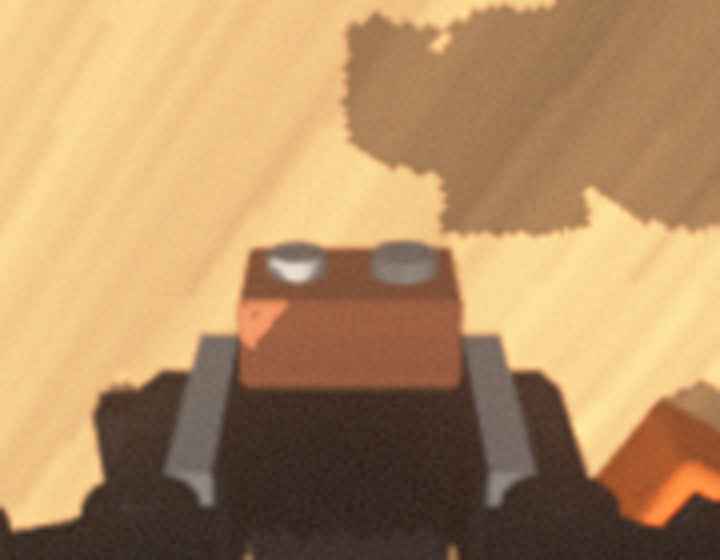

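The battery is held level, with the front top edge at native (258,225). I'll compute its offset in the tool frame.

Run:
```python
from h import *
i=bot.camera_info("wrist")
o=bot.get_obs(); t=np.radians(o["tcp_rot"][2]); X=np.array([np.cos(t),np.sin(t)]);Y=np.array([np.sin(t),-np.cos(t)])
for uv,z in(((258,225),.1114),((258,212),.0939),((258,246.5),.1114),((230,225),.1114),((285,225),.1114)):
    d=plane("wrist",uv,z,i)[0][:2]-o["ee_pos"][:2]; print(uv,z,np.round([d@X*1000,d@Y*1000],1))
```

```text
(258, 225) 0.1114 [23.4 -0.3]
(258, 212) 0.0939 [22.6 -0.3]
(258, 246.5) 0.1114 [12.2 -0.3]
(230, 225) 0.1114 [ 23.3 -13.1]
(285, 225) 0.1114 [23.3 12. ]
```

```bash
python3 -m pendant '0.03 0.028 0 6 0.015;0.06 0.055 0 12 0.015;0.09 0.083 0 18 0.015;0.12 0.11 0 24 0.015;0.14 0.13 0 30 0.015'; python3 -c "
from h import *
to(.5706,-.078,.09,88.7)"
```

```text
time: 13.42
ee_pos: [0.5643, -0.105, 0.1146]
tcp_rot: [-179.9, -0.1, 93.3]
wrist_force: [1.1, -0.7, -0.7]
opening: 0.0256
grasp_force: 30.0
d [0.0265 0.0079 0.0246] turn 4.63 rows 0.9
```

```bash
python3 -m pendant '0.013 0.004 0.01 2.5 0.015;0.0265 0.008 0.02 4.6 0.015;0.0265 0.008 0.02 4.6 0.015;0.0265 0.008 0.02 4.6 0.015;0.0265 0.008 0.02 4.6 0.015'; python3 -c "
from h import *
to(.5706,-.078,.044,88.7)"; python3 b.py w8;python3 -c "
import cv2
a=cv2.imread('pics/w8.png')[110:290,140:380]; cv2.imwrite('pics/w8c.png',cv2.resize(a,(720,540),interpolation=cv2.INTER_CUBIC))"
```

```text
time: 13.83
ee_pos: [0.571, -0.0815, 0.0956]
tcp_rot: [-179.9, 0.0, 89.0]
wrist_force: [-0.0, -0.1, -0.0]
opening: 0.0258
grasp_force: 30.0
d [ 0.0035 -0.0004  0.0516] turn 0.31 rows 1.2
d [-0.2187 -0.0288 -0.0539] turn -33.03 rows 5.4
```

View pics/w8c.png

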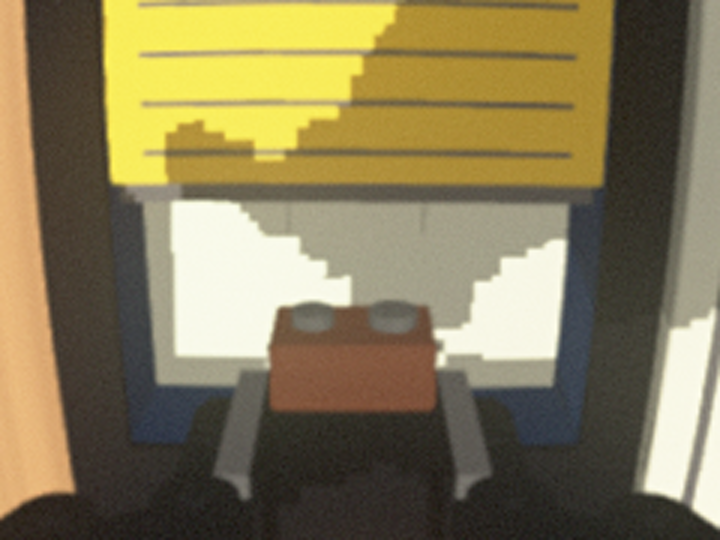

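The battery hangs aligned over the bay, with the cradle clear on both sides. A quick re-measure of the −y window edge at crop (130,443)–(580,443):

```bash
python3 -m pendant '0.0015 0 0 0.2 0.015;0.0015 0 0 0.2 0.015'|grep ee_
python3 - <<'E'
from h import *
i=bot.camera_info("wrist"); a=bot.camera("wrist")
# blue/dark edge rows near left/right of the fingers, printed as gradient
for x in (190,330): 
    print(x,[tuple(v) for v in a[236:268:2,x].tolist()])
o=bot.get_obs(); print(o["ee_pos"])
for cx,cy,z in((130,443,.046),(580,443,.046),(155,386,.015),(555,386,.015),(112,187,.042),(602,187,.042)):
    d=plane("wrist",[140+cx/3,110+cy/3],z,i)[0]; print(np.round(d*1000,1))
to(.5706,-.078,.044,88.7)
E
```

```text
ee_pos: [0.5715, -0.0803, 0.0965]
190 [(64, 61, 57), (65, 61, 58), (64, 60, 55), (65, 57, 52), (68, 59, 54), (78, 65, 63), (76, 63, 58), (77, 64, 58), (68, 53, 47), (73, 60, 54), (74, 56, 51), (59, 48, 47), (34, 38, 40), (40, 49, 47), (42, 45, 50), (40, 47, 52)]
330 [(77, 67, 56), (84, 72, 66), (84, 73, 65), (80, 70, 60), (81, 68, 61), (81, 68, 59), (78, 66, 58), (80, 70, 61), (79, 66, 58), (69, 61, 56), (65, 56, 48), (58, 52, 52), (47, 55, 55), (43, 52, 55), (50, 58, 59), (47, 49, 50)]
[ 0.57147754 -0.08018752  0.09639862]
[ 520.6 -101.5   46. ]
[ 621. -104.   46.]
[ 520.  -102.9   15. ]
[ 621.9 -105.4   15. ]
[522.4 -43.9  42. ]
[622.6 -46.2  42. ]
d [ 0.0022 -0.0009  0.0524] turn 0.02 rows 1.3
```

```bash
python3 -m pendant '0.0022 -0.0007 0.015 0 0.015;0.0022 -0.0007 0.03 0 0.015;0.0022 -0.0007 0.042 0 0.015;0.0022 -0.0007 0.049 0 0.015;0.0022 -0.0007 0.049 0 0.015'; python3 -m pendant '0 0 0.001 0 0.015;0 0 0.0015 0 0.015;0 0 0.0015 0 0.015'
```

```text
time: 14.52
ee_pos: [0.5699, -0.0775, 0.0454]
tcp_rot: [-179.9, -0.0, 88.7]
wrist_force: [-0.4, 0.6, 0.2]
opening: 0.026
grasp_force: 30.0
time: 14.77
ee_pos: [0.5712, -0.0775, 0.0463]
tcp_rot: [179.9, 0.0, 88.8]
wrist_force: [-0.2, -0.1, -0.7]
opening: 0.0257
grasp_force: 30.0
```

```bash
for k in 1 2 3; do python3 -m pendant '0 0 0.001 0 0.015;0 0 0.0015 0 0.015;0 0 0.0015 0 0.015'|grep -E "ee_|force: \["; done
```

```text
ee_pos: [0.5708, -0.0774, 0.0442]
wrist_force: [0.4, 0.2, 0.3]
ee_pos: [0.5707, -0.0774, 0.0424]
wrist_force: [0.1, 0.6, -0.9]
ee_pos: [0.5707, -0.0774, 0.0409]
wrist_force: [0.3, 0.3, 0.8]
```

```bash
for k in 1 2; do python3 -m pendant '0 0 0.0006 0 0.015;0 0 0.0006 0 0.015;0 0 0.0006 0 0.015'|grep -E "ee_|force: \["; done
```

```text
ee_pos: [0.5707, -0.0774, 0.0405]
wrist_force: [-0.8, 0.1, -1.3]
ee_pos: [0.5709, -0.0774, 0.04]
wrist_force: [-0.2, -0.0, 0.9]
```

```bash
python3 -m pendant '0 0 0 0 0.04;0 0 0 0 0.04;0 0 0 0 0.04;0 0 0 0 0.04;0 0 0 0 0.04'; python3 -m pendant '0 0 -0.002 0 0.04;0 0 -0.02 0 0.04;0 0 -0.05 0 0.04;0 0 -0.08 0 0.04;-0.03 0 -0.11 0 0.04'; python3 -m pendant '-0.03 0 -0.02 0 0.0;-0.03 0 -0.02 0 0;-0.03 0 -0.02 0 0;-0.03 0 -0.02 0 0'; python3 b.py w9;python3 -c "
import cv2
a=cv2.imread('pics/w9.png')[60:250,150:390]; cv2.imwrite('pics/w9c.png',cv2.resize(a,(720,570),interpolation=cv2.INTER_CUBIC))"
```

```text
time: 16.43
ee_pos: [0.5708, -0.0774, 0.0398]
tcp_rot: [-180.0, -0.0, 88.8]
wrist_force: [0.5, -0.8, -0.0]
opening: 0.0403
grasp_force: 0.0
time: 16.85
ee_pos: [0.5701, -0.104, 0.1508]
tcp_rot: [-180.0, -0.1, 89.0]
wrist_force: [1.2, -0.3, -1.4]
opening: 0.0395
grasp_force: 0.0
time: 17.18
ee_pos: [0.5693, -0.1368, 0.1688]
tcp_rot: [-180.0, -0.0, 88.7]
wrist_force: [1.2, 1.1, 0.1]
opening: -0.0002
grasp_force: 0.0
d [-0.1643 -0.0271  0.0183] turn -33.23 rows 4.6
```

View pics/w9c.png

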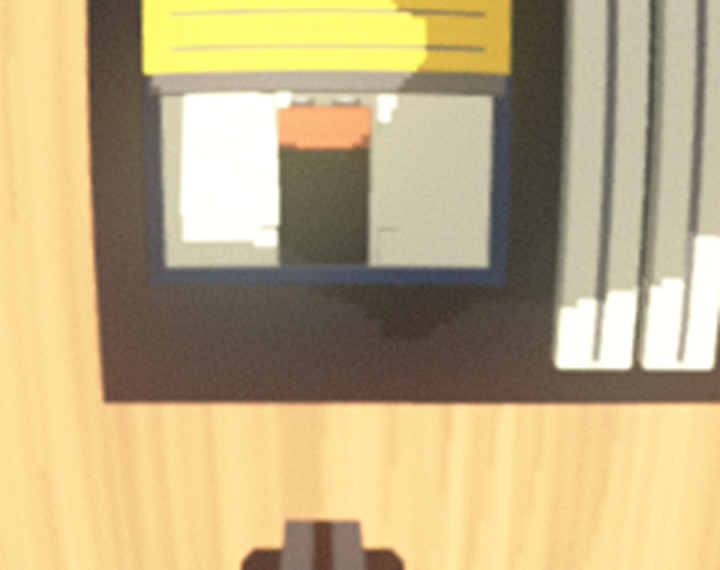

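The battery lies flat between all four ribs, at crop (278–370, 95–265). Next I'll press on the strip at the +y end to shut the cover.

```bash
python3 -c "
from h import *
to(.5718,-.0176,.078,88.6)"
```

```text
d [0.1187 0.0003 0.0904] turn 0.17 rows 3.6
```

```bash
python3 -m pendant '0.035 0 0.01 0 0;0.07 0 0.02 0 0;0.105 0 0.04 0 0;0.119 0 0.07 0 0;0.119 0 0.09 0 0'; python3 -m pendant '0 0 0 0 0;0 0 0.001 0 0;0 0 0.002 0 0;0 0 0.003 0 0'; python3 -c "
from h import *
to(.5718,-.0176,.07,88.6)"
```

```text
time: 17.65
ee_pos: [0.5707, -0.0138, 0.0762]
tcp_rot: [-179.8, -0.0, 89.0]
wrist_force: [-0.0, 0.2, -0.3]
opening: 0.0002
grasp_force: 0.0
time: 17.98
ee_pos: [0.5728, -0.0182, 0.0779]
tcp_rot: [179.9, -0.0, 88.7]
wrist_force: [-0.2, 0.4, 0.6]
opening: 0.0001
grasp_force: 0.0
d [ 0.0006 -0.001   0.0079] turn 0.13 rows 0.2
```

```bash
python3 -m pendant '0 0 0.002 0 0;0 0 0.004 0 0;0 0 0.005 0 0;0 0 0.005 0 0;0 0 0.005 0 0'|grep -E "ee_|force: \["; for k in 1 2 3 4 5; do python3 -m pendant '0 0 0.0006 0 0;0 0 0.0006 0 0;0 0 0.0006 0 0'|grep -E "ee_|force: \["; done
```

```text
ee_pos: [0.5721, -0.0181, 0.0714]
wrist_force: [0.7, 0.2, 0.0]
ee_pos: [0.5721, -0.0179, 0.0707]
wrist_force: [-0.6, 0.5, -1.7]
ee_pos: [0.5721, -0.0179, 0.0701]
wrist_force: [0.4, -0.0, -0.2]
ee_pos: [0.572, -0.0179, 0.0695]
wrist_force: [-0.0, 0.6, -0.5]
ee_pos: [0.572, -0.0179, 0.0689]
wrist_force: [0.5, -0.6, 0.1]
ee_pos: [0.572, -0.0179, 0.0683]
wrist_force: [-0.6, -0.2, -0.5]
```

```bash
for k in 1 2 3 4 5; do python3 -m pendant '0 0 0.0006 0 0;0 0 0.0006 0 0;0 0 0.0006 0 0'|grep -E "ee_|force: \["; done
```

```text
ee_pos: [0.5721, -0.018, 0.0679]
wrist_force: [-0.6, -1.0, 0.9]
ee_pos: [0.5723, -0.0181, 0.0677]
wrist_force: [-2.2, -1.4, 4.4]
ee_pos: [0.5723, -0.0181, 0.0676]
wrist_force: [-3.1, -1.2, 8.2]
ee_pos: [0.5724, -0.0182, 0.0674]
wrist_force: [-3.6, -0.4, 11.3]
ee_pos: [0.5725, -0.0183, 0.0672]
wrist_force: [-4.1, -2.1, 13.7]
```

```bash
python3 -m pendant '-0.003 0 0.0001 0 0;-0.006 0 0.0002 0 0;-0.009 0 0.0003 0 0;-0.01 0 0.0003 0 0'|grep -E "ee_|force: \["; python3 -m pendant '-0.003 0 0.0001 0 0;-0.006 0 0.0002 0 0;-0.009 0 0.0003 0 0;-0.01 0 0.0003 0 0'|grep -E "ee_|force: \["; python3 y.py w10
```

```text
ee_pos: [0.5723, -0.0274, 0.0668]
wrist_force: [-3.9, 4.3, 12.3]
ee_pos: [0.5721, -0.0374, 0.0665]
wrist_force: [-3.4, 4.0, 12.2]
(162, 186, 192, 96) [array([571.8, -31. ]), array([ 58.8, 100.9]), np.float64(88.2)]
```

```bash
python3 -m pendant '0 0 0.0004 0 0;0 0 0.0008 0 0;0 0 0.0008 0 0'|grep -E "force: \["; for k in 1 2; do python3 -m pendant '-0.002 0 0.0001 0 0;-0.005 0 0.0002 0 0;-0.008 0 0.0003 0 0;-0.01 0 0.0004 0 0'|grep -E "ee_|force: \["; done; python3 y.py w11
```

```text
wrist_force: [-4.8, 1.2, 16.6]
ee_pos: [0.5721, -0.0473, 0.0657]
wrist_force: [-3.3, 4.4, 14.8]
ee_pos: [0.5719, -0.0574, 0.0652]
wrist_force: [-3.7, 3.1, 15.1]
(158, 145, 200, 137) [array([571.4, -40.3]), array([ 79.2, 100.4]), np.float64(88.6)]
```

```bash
for k in 1 2; do python3 -m pendant '-0.002 0 0.0001 0 0;-0.005 0 0.0002 0 0;-0.008 0 0.0003 0 0;-0.009 0 0.0004 0 0'|grep -E "ee_|force: \["; done; python3 y.py w12
```

```text
ee_pos: [0.5718, -0.0665, 0.0648]
wrist_force: [-3.6, 2.9, 14.6]
ee_pos: [0.5716, -0.0755, 0.0644]
wrist_force: [-2.1, 3.1, 14.1]
(155, 106, 206, 176) [array([571.3, -48.8]), array([ 97.2, 100.5]), np.float64(88.6)]
```

```bash
for k in 1 2 3; do python3 -m pendant '-0.0007 0 0.0001 0 0;-0.0014 0 0.0001 0 0;-0.0014 0 0.0001 0 0'|grep -E "ee_|force: \["; done; python3 y.py w13
```

```text
ee_pos: [0.5716, -0.0768, 0.0643]
wrist_force: [-2.5, 3.5, 13.9]
ee_pos: [0.5715, -0.0777, 0.0641]
wrist_force: [-3.4, 6.4, 13.4]
ee_pos: [0.5716, -0.0787, 0.064]
wrist_force: [-1.6, 8.3, 12.9]
(155, 99, 206, 183) [array([571.3, -50.2]), array([100.3, 100.5]), np.float64(88.7)]
```

```bash
python3 -m pendant '-0.0007 0 0.0002 0 0;-0.0014 0 0.0002 0 0;-0.0014 0 0.0002 0 0'|grep -E "ee_|force: \[";python3 -m pendant '-0.0007 0 0 0 0;-0.0014 0 0 0 0;-0.0014 0 0 0 0'|grep -E "ee_|force: \["; python3 -m pendant '0 0 -0.01 0 0; 0 0 -0.05 0 0; 0 0 -0.09 0 0;-0.03 0 -0.13 0 0;-0.06 0 -0.13 0 0'; python3 -m pendant '0 0 0 0 0;0 0 0 0 0'|grep ee_; python3 y.py w14; python3 -c "
import cv2
a=cv2.imread('pics/w14.png')[60:250,150:390]; cv2.imwrite('pics/w14c.png',cv2.resize(a,(720,570),interpolation=cv2.INTER_CUBIC))"
```

```text
ee_pos: [0.5717, -0.0801, 0.0638]
wrist_force: [-0.8, 8.6, 13.7]
ee_pos: [0.5717, -0.0816, 0.0639]
wrist_force: [-1.4, 8.1, 12.9]
time: 25.02
ee_pos: [0.5711, -0.142, 0.1987]
tcp_rot: [179.5, 0.1, 89.0]
wrist_force: [0.8, 0.1, 0.8]
opening: -0.0002
grasp_force: 0.0
ee_pos: [0.5695, -0.1443, 0.1924]
(201, 26, 114, 115) [array([571.2, -51.5]), array([104.4, 100.7]), np.float64(88.5)]
```

View pics/w14c.png

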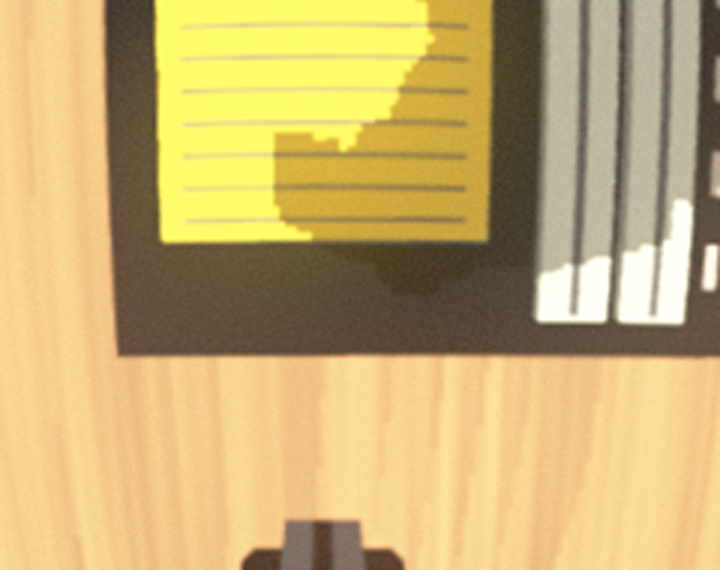

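The cover meets the −y window edge at crop y≈242 with no gap. It slid against its stop, so it is shut, and the gripper is clear. I'll hand in.

```bash
python3 -c "
from workcell import bot
print(bot.job_done())"
```

```text
the job is handed in; nothing more can be done
None
```

I slid the cover open to its end stop, laid the battery flat in its cradle and let go, then slid the cover shut against its stop. I then handed in the job at about 25 s on the robot's clock; the hand-in gave no verdict. The highest vertical press I read on the box was about 21 N, and the arm stayed clear of the spool, screwdriver and multimeter.

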